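Close the jar with its double lid, then take off only the outer lid

ROBOT

A 6-joint arm with a two-finger parallel gripper is mounted at the origin on the work surface. World frame = base frame: x ahead of the robot, y to its left, z up, the work surface at z = 0. Lengths are in mm, angles in degrees, forces in N, time in s.
With the tool pointing down it reaches from about 350 to 850 mm from the base axis. Payload 8.1 kg.
Tool frame: the origin (TCP) lies between the finger pads; the fingertips stand 25 mm ahead of it and the grasp point (between the pads) lies 6 mm ahead of it (r.tcp_to_tips is the distance from the TCP to the fingertips, in mm); z points along the fingers, y is the line along which they close (so a half turn about z gives the same grasp; the last joint's range is limited). The gripper opens to 85 mm and grips with 20 to 120 N. Pads are 22 mm wide; open, the fingers measure 114 mm over their backs; the gripper's body (76 mm by 85 mm) begins 54 mm behind the grasp point. The pads swing forward as they close: fully open they stand 13 mm farther back than shut.
Start: joints at [-73.19, 7.471, 85.268, -0, 87.261, -4.893], TCP at [221.904, -557.462, 256.292] pointing down, gripper open.
Joint ranges: [-169.43, 169.43], [-51.17, 129.36], [1.28, 143.12], [-76.62, 256.62], [0, 156.53], [-152.29, 152.29]. Speed limits (degrees/s): [136.94, 136.94, 159.86, 180, 180, 180].

INTERFACE

Orientations are given as [roll, pitch, yaw] about the fixed x, y, z axes, in that order (R = Rz(yaw) Ry(pitch) Rx(roll)).
In Python, from bench import r gives the robot as it stands.
- The arm moves only by the tool apply_moves, never from a script. Its arguments are lists of equal length, an entry for each row: "angular": the turn, a rotation vector about the world's x, y, z in units of 8 degrees (1.0 is 8 degrees), a list of three; "travel": the shift along the world's x, y, z in units of 40 mm (1.0 is 40 mm), a list of three; "jaw": the opening, from 0 (shut) to 1 (fully open). A call has 1 to 20 rows; each row shifts and turns the commanded pose from where the row before left it; what a row does not reach is not made up. A row lasts 1/8 s, in which the tool goes at most 62.5 mm and 10.7 degrees, less where a joint would pass 70% of its speed; a pose out of reach is approached as far as the arm can. A call is refused whole if a number of a shift passes 1 or a number of a turn 1, either way. A call with a gripper value outside its range is refused whole. The fingers move at their own pace and stop on an object; "force" is the grip in N (left out, the last holds). Time passes only in rows, so rows that do not move let the fingers close. It gives the time, the measured TCP pose, the force, the opening and the grip force at its end, in the units of the state.
- r.sense(): the state, without advancing time (a new reading comes with each control period).
- r.snapshot(name): name is "scene" or "top" or "wrist"; returns a dict with "color" (384x512x3 uint8, red, green, blue), "fx", "fy", "cx", "cy" (pixels), "R" (3x3) and "t" (3): a world point X has camera coordinates R X + t; the wrist camera has in their place "mount" (4x4, takes a point from camera to tool coordinates, whose origin is the TCP and whose axes are the flange's). Camera axes: x right, y down, z forward; pixel columns grow to the right and rows downward; lengths in mm; the calibration is good to about 2 mm. A picture is of the moment at which its call begins: read the wrist's pose just before it. There is no depth.
- r.hand_in(): hands the job in; it is judged then, once.
The state is a dict: "time": time; "joint_pos": joint angles; "qd": joint speeds; "joint_efforts": joint torques, N m; "tool_pos": TCP position; "tcp_rot": TCP orientation; "ft_force": force on the tool from outside, world axes, zero at the start; "wrist_torque": the same for the moment, N m; "finger_gap": finger opening in mm; "grip_force": force on a finger pad.
Only numpy, scipy, OpenCV 4.12 (cv2) and the standard library are available. Lean on these libraries where they do the work, as an engineer would, in place of code of your own. Each camera call takes 0.05 s, during which the arm holds its last target. There are 200 camera calls.

TASK

Pick up the two nested lids together by the inner lid's stem, thread the stem over the jar's upright post, lower them all the way onto the jar rim, gently, and only then let go. Then lift off the outer lid alone until it is clear above the stem, leaving the inner lid seated on the jar, and finish while still holding the outer lid roughly level in the air. The outer lid must not come off the inner lid before the inner lid sits on the jar, the jar stays upright where it stands, and the other things on the shelf are left alone.

Things in the scene. Friction and masses are not known exactly. Their poses are not given: they have to be found in the camera images.
- jar: Frosted glass jar, loose, upright, 0.6 kg: round, 90 mm outer diameter, 75 mm high, wall 6 mm, open top. A fixed upright chrome post, 10 mm diameter, stands at its centre and rises out of the mouth to 110 mm above the jar's underside. Origin: centre of the underside; z up along the post.
- post_tip (a point): Centre of the tip of the jar's post, 110 mm above the jar's underside; the last 3 mm are bevelled.
- inner_lid: Inner lid, white plastic, loose, 0.1 to 0.21 kg: disc 88 mm wide, 8 mm thick, with an upright tubular stem at its centre, 26 mm outer diameter, top 70 mm above the underside. Starts flat on the shelf, outer lid on it. Seated, the disc lies flat on the jar rim: origin 75 mm above the jar's. Origin: centre of the underside; z up along the stem.
- stem_top (a point): Centre of the stem's top end, 70 mm above the inner lid's underside. A straight 14 mm hole runs right through stem and disc; the jar's post enters it from below with 2 mm clearance all round. 30 mm of the stem stick out above the outer lid's collar; gripped there, both lids rise together.
- outer_lid: Outer lid, metal, loose, 0.1 to 0.2 kg, resting on the inner lid, not fastened: ring plate 100 mm wide, 6 mm thick, top face 11 mm above the origin; 5 mm deep skirt at its edge (3 mm sideways play around the inner disc); collar at its centre. Nested, its origin is 3 mm above the inner lid's. Origin: centre of the skirt's lower edge (lowest point); z up.
- collar_top (a point): Centre of the top of the outer lid's collar, 37 mm above the outer lid's origin. The collar rises 26 mm from the plate, 44 mm outer and 34 mm inner diameter; the stem stands in it with 4 mm clearance all round. Gripped by the collar, the outer lid lifts alone.
- nail_file: Bystander: chrome nail file with black handle, 150 x 14 x 7 mm, lying on the shelf. Origin: under its middle; x along it. Leave alone.
- hair_clip: Bystander: black plastic hair clip, 70 x 44 x 30 mm, lying on the shelf. Origin: centre of its underside. Leave alone.
- pill_organizer: Bystander: pink pill organizer, 36 x 150 x 25 mm, the long side along y. Origin: centre of its underside. Leave alone.
- brush_holder: Bystander: grey silicone makeup brush holder, 72 mm diameter, 75 mm high, with brushes up to 115 mm. Origin: centre of its underside. Leave alone.
Mind the look-alikes: they are no part of the job. Leave any purple look-alike of the inner_lid alone.

How it is judged:
By the outcome, as a careful person would: the job done as asked, in the order asked, and still so for the second after the job is handed in, while the arm keeps its last pose, push and grip.
It also fails if it takes over 50 s, if anything falls off the work surface, if the arm or the gripper's body presses on something with over 40 N, if the wrist force passes 120 N, or if a joint passes its speed limit or range.

## Working session

There is one attempt and no reset: what is moved stays moved. The work goes in short steps, Python scripts to look and compute and a tool call to move; the robot and the scene stay as the last step left them, time stands still between calls to the robot, and variables do not carry over. Pictures are saved under pics/ and viewed, at most 10 in all, crops included, and the job is handed in when it is done.

Besides the shell and the picture viewer there is one more tool, called after "Request:" as name(argument=value, ...) on one line, values as JSON. apply_moves: Moves the arm, as the interface text tells. Its arguments: {"type":"object","properties":{"angular":{"type":"array"},"travel":{"type":"array"},"jaw":{"type":"array"},"force":{"type":"number"}},"required":["angular","travel","jaw"]}

```bash
ls; mkdir -p pics; python3 - <<'E'
from bench import r
import cv2,numpy as np,pickle
s=r.sense();print(s)
d={}
for n in("scene","top"):
    p=r.snapshot(n);d[n]=p;cv2.imwrite(f"pics/{n}0.png",p["color"][:,:,::-1]);print(n,p["fx"],p["cx"],p["cy"],np.round(p["R"],3).tolist(),p["t"])
pickle.dump(d,open("d0.pkl","wb"))
E
```

```text
pics
{'time': 0.0, 'joint_pos': array([-7.31890621e+01,  7.51724582e+00,  8.53315689e+01,  6.44461640e-04,
        8.72617318e+01, -4.89278990e+00]), 'qd': array([-0.04676753, -0.04178529, -0.01790812, -0.06030463,  0.02394598,
       -0.03288951]), 'joint_efforts': array([ 5.98380357e-04, -5.69389808e+01, -5.00555634e+01, -2.62150215e-04,
        1.48413889e-02, -1.44993624e-05]), 'tool_pos': array([ 221.75946536, -556.95193893,  255.20016728]), 'tcp_rot': array([-1.79889911e+02, -1.00699948e-02,  2.17036867e+01]), 'ft_force': array([-0.69366572,  0.2353245 ,  0.19206208]), 'wrist_torque': array([0.00971169, 0.04177533, 0.04870632]), 'grip_force': 0.0, 'finger_gap': 85.56040579969167}
scene 467.27045520494534 246.67719635335422 190.3657558520327 [[0.396, 0.918, -0.003], [0.744, -0.322, -0.585], [-0.539, 0.229, -0.811]] [-166.31132306 -327.59146661 1383.98161955]
top 374.86173302794475 269.7422158842505 193.0625953751742 [[-0.022, -1.0, 0.004], [-0.998, 0.022, -0.062], [0.062, -0.005, -0.998]] [-35.26645722 516.82049532 940.63116311]
```

View pics/scene0.png

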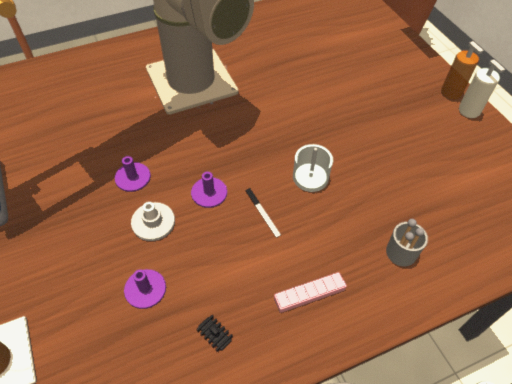

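View pics/top0.png

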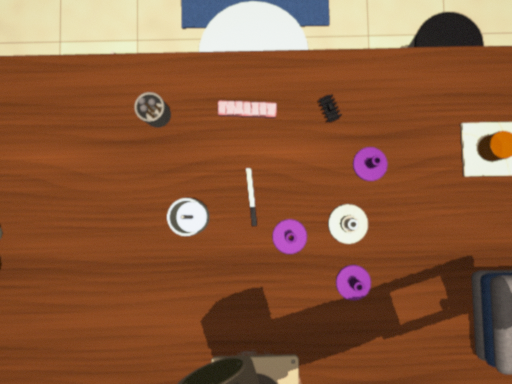

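The scene view shows the white nested lids at (152,220), with purple look-alikes at (132,177), (209,191) and (145,288), and the jar at (313,168). In the top view the lids are at (348,224), the look-alikes at (370,164), (290,236) and (354,282), and the jar at (187,217). I choose the only white/metal pair. Next I'll locate it and the jar.

```bash
cat >h.py <<'E'
import numpy as np,cv2
def ray(p,u,v,z):
    d=p["R"].T@np.array([(u-p["cx"])/p["fx"],(v-p["cy"])/p["fy"],1]);o=-p["R"].T@p["t"]
    return (o+d*(z-o[2])/d[2])
def proj(p,X):
    c=p["R"]@np.array(X)+p["t"];return p["fx"]*c[0]/c[2]+p["cx"],p["fy"]*c[1]/c[2]+p["cy"]
def wristcam(p,s):
    from scipy.spatial.transform import Rotation as Q
    T=np.eye(4);T[:3,:3]=Q.from_euler("xyz",s["tcp_rot"],degrees=True).as_matrix();T[:3,3]=s["tool_pos"]
    M=np.linalg.inv(T@np.array(p["mount"]));q=dict(p);q["R"]=M[:3,:3];q["t"]=M[:3,3];return q
def blob(img,c,h,lo=130,satmax=70):
    "white/grey contour near c; returns contour points in full image"
    x,y=c;sub=np.ascontiguousarray(img[y-h:y+h,x-h:x+h]);hsv=cv2.cvtColor(sub,cv2.COLOR_RGB2HSV)
    m=((hsv[...,1]<satmax)&(hsv[...,2]>lo)).astype(np.uint8)
    cs,_=cv2.findContours(m,cv2.RETR_EXTERNAL,cv2.CHAIN_APPROX_NONE);k=max(cs,key=cv2.contourArea)
    return k[:,0]+[x-h,y-h]
E
python3 - <<'E'
import pickle,cv2,numpy as np
from h import *
d=pickle.load(open("d0.pkl","rb"));t=d["top"];s=d["scene"]
def circ(p,k,z):
    w=np.array([ray(p,u,v,z)[:2] for u,v in k],np.float32)
    (c,rr)=cv2.minEnclosingCircle(w);return np.round(c,1),round(rr*2,1),np.round((w.min(0)+w.max(0))/2,1),np.round(np.ptp(w,axis=0),1)
print("lid top",circ(t,blob(t["color"],(348,224),35),14))
print("lid scene",circ(s,blob(s["color"],(152,224),30),14))
print("jar top",circ(t,blob(t["color"],(187,217),35,90),75))
print("jar scene",circ(s,blob(s["color"],(313,168),30,90),75))
for a,c in((t,(348,224)),(t,(187,217)),(s,(313,165)),(s,(152,220))):
    x,y=c
    sub=a["color"][y-30:y+30,x-30:x+30,::-1];im=cv2.resize(sub,(300,300),interpolation=cv2.INTER_CUBIC)
    L=im if 'L' not in dir() else np.hstack([L,im])
L=np.vstack([L[:,:600],L[:,600:]])
cv2.imwrite("pics/c1.png",L)
for n,u,v in(("p1",370,164),("p2",290,236),("p3",354,282)):print(n,np.round(ray(t,u,v,10)))
for n,u,v in(("file a",250,168),("file b",253,225)):print(n,np.round(ray(t,u,v,5)))
E
```

```text
lid top (array([ 434.4, -243.3]), 101.5, array([ 434.2, -243. ], dtype=float32), array([ 99.3, 100. ], dtype=float32))
lid scene (array([ 435.7, -245.8]), 105.9, array([ 435.4, -244.8], dtype=float32), array([105.3,  97.9], dtype=float32))
jar top (array([461.4, 151.2]), 99.3, array([460.8, 150.9], dtype=float32), array([88.5, 97.7], dtype=float32))
jar scene (array([485.5, 140.3]), 143.4, array([484.4, 140.6], dtype=float32), array([131.5, 116.8], dtype=float32))
p1 [ 586. -307.   10.]
p2 [405. -96.  10.]
p3 [ 286. -255.   10.]
file a [583.   3.   5.]
file b [435.  -2.   5.]
```

View pics/c1.png

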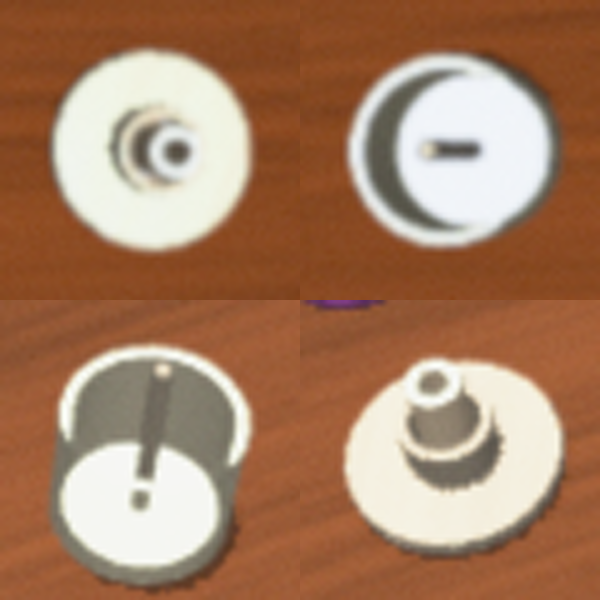

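The crop confirms the choice: a pale collar with a white hollow stem inside it. In the jar crop, the post tip is at top (182.6,217) and scene (315.6,149). The stem top is at top (353.4,224.2) and scene (148.4,207). I'll triangulate these.

```bash
python3 - <<'E'
import pickle
from h import *
d=pickle.load(open("d0.pkl","rb"));t=d["top"];s=d["scene"]
def tri(a,b):
    A=[];B=[]
    for p,q in((t,a),(s,b)):
        o=ray(p,*q,0);e=ray(p,*q,100)-o;e/=np.linalg.norm(e);P=np.eye(3)-np.outer(e,e);A.append(P);B.append(P@o)
    return np.linalg.solve(sum(A),sum(B))
for n,a,b,z in(("stem",(353.4,224.2),(148.4,207),70),("post",(182.6,217),(315.6,149),110)):
    print(n,tri(a,b).round(1),ray(t,*a,z).round(1),ray(s,*b,z).round(1))
E
```

```text
stem [ 433.7 -245.6   63.4] [ 433.4 -245.2   70. ] [ 439.  -244.7   70. ]
post [459.9 157.2 102.6] [459.6 154.6 110. ] [465.4 154.4 110. ]
```

Request:
apply_moves(angular=[[0, 0, -0.27], [0, 0, -0.27], [0, 0, -0.27], [0, 0, -0.27], [0, 0, -0.27], [0, 0, -0.27], [0, 0, -0.27], [0, 0, -0.27], [0, 0, -0.27], [0, 0, -0.28], [0, 0, 0], [0, 0, 0]], travel=[[0.53, 0.78, 0], [0.53, 0.78, 0], [0.53, 0.78, 0], [0.53, 0.78, 0], [0.53, 0.78, 0], [0.53, 0.78, 0], [0.53, 0.78, 0], [0.53, 0.78, 0], [0.53, 0.78, 0], [0.53, 0.78, 0], [0, 0, 0], [0, 0, 0]], jaw=[1, 1, 1, 1, 1, 1, 1, 1, 1, 1, 1, 1], force=40)

```text
time: 1.6
tool_pos: [433.6, -245.5, 256.0]
tcp_rot: [180.0, 0.0, 0.1]
ft_force: [-0.2, -0.5, 0.6]
finger_gap: 85.1
grip_force: 0.0
```

```bash
python3 - <<'E'
from bench import r
from h import *
import pickle
s=r.sense();print(s["tool_pos"],s["tcp_rot"]);p=r.snapshot("wrist");q=wristcam(p,s);pickle.dump((p,s),open("w1.pkl","wb"))
cv2.imwrite("pics/w1.png",p["color"][:,:,::-1])
for X in((434.5,-244,14),(435,-245,70),(435,-245,40)):print(X,np.round(proj(q,X),1))
E
```

```text
[ 433.63624605 -245.54302511  255.95173962] [1.79998667e+02 4.15137822e-02 8.22519863e-02]
(434.5, -244, 14) [253.  160.8]
(435, -245, 70) [254.  171.6]
(435, -245, 40) [253.9 165.1]
```

View pics/w1.png

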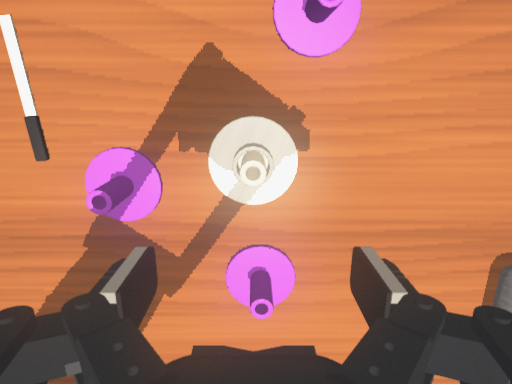

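The plate centre is at (252.5,160.5) and the stem top at about (253,173). Both match the prediction within 1–2 mm. I'll descend and grip.

Request:
apply_moves(angular=[[0, 0, 0], [0, 0, 0], [0, 0, 0], [0, 0, 0], [0, 0, 0], [0, 0, 0], [0, 0, 0], [0, 0, 0], [0, 0, 0], [0, 0, 0], [0, 0, 0], [0, 0, 0], [0, 0, 0], [0, 0, 0]], travel=[[0, 0, -0.6], [0, 0, -0.6], [0, 0, -0.6], [0, 0, -0.6], [0, 0, -0.6], [0, 0, -0.6], [0, 0, -0.5], [0, 0, -0.3], [0, 0, -0.28], [0, 0, 0], [0, 0, 0], [0, 0, 0], [0, 0, 0], [0, 0, 0]], jaw=[0.6, 0.6, 0.6, 0.6, 0.6, 0.6, 0.6, 0.6, 0.6, 0.6, 0.2, 0.2, 0.2, 0.2], force=40)

```text
time: 3.4
tool_pos: [434.5, -245.8, 70.0]
tcp_rot: [180.0, -0.1, 0.0]
ft_force: [-0.4, 1.1, 5.9]
finger_gap: 24.4
grip_force: 40.1
```

Request:
apply_moves(angular=[[0, 0, 0], [0, 0, 0], [0, 0, 0], [0, 0, 0], [0, 0, 0], [0, 0, 0], [0, 0, 0], [0, 0, 0], [0, 0, 0], [0, 0, 0], [0, 0, 0]], travel=[[0, 0, 0], [0, 0, 0.1], [0, 0, 0.3], [0, 0, 0.5], [0, 0, 0.5], [0, 0, 0.5], [0, 0, 0.5], [0, 0, 0.5], [0, 0, 0.4], [0, 0, 0.2], [0, 0, 0]], jaw=[0.1, 0.1, 0.1, 0.1, 0.1, 0.1, 0.1, 0.1, 0.1, 0.1, 0.1], force=60)

```text
time: 4.78
tool_pos: [434.1, -245.6, 209.5]
tcp_rot: [180.0, -0.0, 0.0]
ft_force: [0.1, -0.2, -3.2]
finger_gap: 23.7
grip_force: 59.2
```

```bash
python3 - <<'E'
from bench import r
import cv2,numpy as np
s=r.sense();print(s["tool_pos"],s["tcp_rot"],s["ft_force"],s["wrist_torque"],s["finger_gap"])
a=r.snapshot("wrist")["color"];b=r.snapshot("scene")["color"][100:300,60:360];b=cv2.resize(b,(512,341))
cv2.imwrite("pics/w2.png",cv2.resize(np.vstack([a,b]),None,fx=.8,fy=.8)[:,:,::-1])
E
```

```text
[ 434.09295206 -245.59078984  209.5163785 ] [ 1.79974436e+02 -3.66710906e-02  2.26876802e-02] [ 0.14551509 -0.16915599 -3.23675188] [-0.00379411  0.00897583  0.01523549] 23.72342783300294
```

View pics/w2.png

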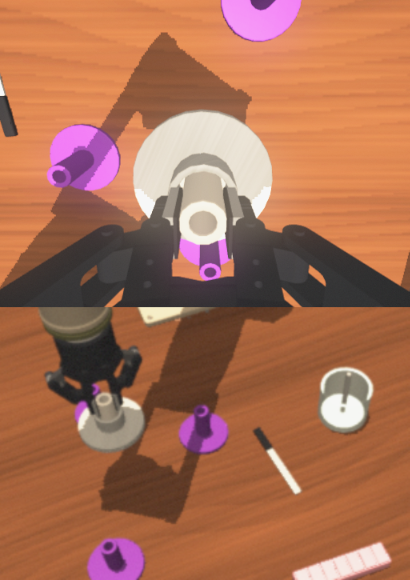

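Both lids are held level at -3.2 N. I'll move to a standoff short of the jar and view the post from close up.

Request:
apply_moves(angular=[[0, 0, 0], [0, 0, 0], [0, 0, 0], [0, 0, 0], [0, 0, 0], [0, 0, 0], [0, 0, 0], [0, 0, 0], [0, 0, 0], [0, 0, 0], [0, 0, 0], [0, 0, 0], [0, 0, 0], [0, 0, 0], [0, 0, 0], [0, 0, 0], [0, 0, 0], [0, 0, 0]], travel=[[-0.1, 0.3, 0], [-0.1, 0.6, 0], [-0.1, 0.7, 0], [-0.1, 0.7, 0], [-0.1, 0.7, 0], [-0.1, 0.7, 0], [-0.1, 0.7, 0], [-0.1, 0.7, 0], [-0.1, 0.7, 0], [-0.1, 0.7, 0], [-0.1, 0.7, 0], [-0.1, 0.7, 0], [-0.1, 0.7, 0], [-0.1, 0.6, 0], [-0.1, 0.5, 0], [-0.1, 0.3, 0], [0, 0, 0], [0, 0, 0]], jaw=[0.1, 0.1, 0.1, 0.1, 0.1, 0.1, 0.1, 0.1, 0.1, 0.1, 0.1, 0.1, 0.1, 0.1, 0.1, 0.1, 0.1, 0.1])

```text
time: 7.12
tool_pos: [369.8, 154.1, 208.9]
tcp_rot: [180.0, 0.0, 0.0]
ft_force: [0.0, -0.3, -3.3]
finger_gap: 23.5
grip_force: 59.3
```

```bash
python3 - <<'E'
from bench import r
from h import *
import pickle
s=r.sense();print(s["tool_pos"],s["tcp_rot"],s["ft_force"],s["finger_gap"]);p=r.snapshot("wrist");q=wristcam(p,s);pickle.dump((q,s),open("w3.pkl","wb"))
cv2.imwrite("pics/w3.png",cv2.resize(p["color"][:,:,::-1],(800,600)))
print("post pred px",np.round(proj(q,(461.5,154,110)),1))
E
```

```text
[369.83444967 154.09408609 208.93709744] [1.79976393e+02 6.95672621e-03 2.06953857e-02] [ 0.01282105 -0.30277259 -3.33281834] 23.498006849756575
post pred px [255.6  59.5]
```

View pics/w3.png

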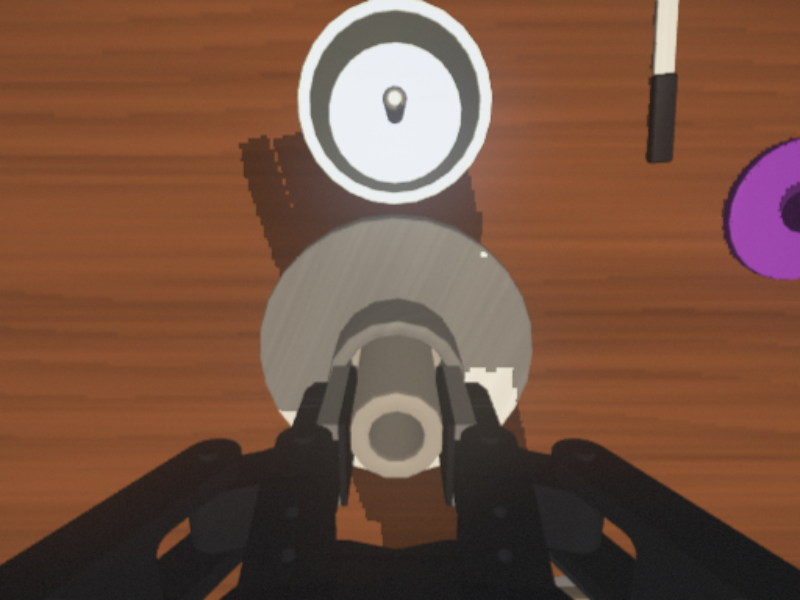

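The jar rim spans about x 298–492 with the post tip at (395,98). The stem's top hole is at (397,436). I'll refine these in the full-resolution image.

```bash
python3 - <<'E'
import pickle
from h import *
q,s=pickle.load(open("w3.pkl","rb"));im=q["color"];g=cv2.cvtColor(im,cv2.COLOR_RGB2GRAY)
print(g[54:76,244:262])
# stem end: ray at z of TCP (stem top height == TCP height at grasp)
z=s["tool_pos"][2]+0
for n,u,v,zz in(("post",252.4,62.3,110),("stem",253.7,278.7,z),):print(n,ray(q,u,v,zz).round(1))
k=blob(im,(253,62),62,150,60)
w=np.array([ray(q,u,v,75)[:2] for u,v in k if v>3],np.float64)
A=np.c_[2*w,np.ones(len(w))];c=np.linalg.lstsq(A,(w**2).sum(1),rcond=None)[0];print("rim",c[:2].round(1),2*np.sqrt(c[2]+c[0]**2+c[1]**2),len(w))
hole=(g[265:294,240:268]<115).astype(np.uint8);n,l,st,ce=cv2.connectedComponentsWithStats(hole)
i=l[14,14];print(i,st[i],ce[i]+[240,265])
E
```

```text
[[239 239 239 239 239 239 235 216 219 228 232 239 239 239 239 239 239 239]
 [239 239 239 237 224 212 183 143 154 168 172 196 217 239 239 239 238 239]
 [239 239 236 219 160 141 121 127 132 127 122 120 149 217 239 239 239 239]
 [239 237 218 152 117 132 142 149 155 151 147 138 125 155 223 239 239 239]
 [239 232 162 113 133 153 182 201 214 208 178 155 137 129 166 224 239 239]
 [236 215 122 128 150 191 228 233 235 234 223 194 155 137 127 183 239 239]
 [232 161 115 139 174 225 238 237 238 238 236 226 192 148 126 155 232 239]
 [229 129 121 145 189 235 238 238 238 237 238 234 211 156 130 140 212 239]
 [228 117 128 153 204 238 238 238 238 238 238 236 218 160 135 129 189 239]
 [228 104 126 150 200 238 238 238 238 238 237 236 220 156 135 123 180 239]
 [228 119 123 143 182 232 238 238 237 237 237 234 202 153 133 140 211 238]
 [231 146 116 137 164 207 235 238 238 237 236 217 155 149 129 149 224 239]
 [234 184 111 130 147 166 204 223 231 226 219 157 120 140 122 159 235 239]
 [237 218 103 118 131 142 157 177 196 182 154 111 110 117 111 173 239 239]
 [239 230 139 104 117 130 140 147 151 143 108 105 102  98 106 178 239 239]
 [239 232 158  94 104 117 124 130 135 126 103 101  97  95 128 211 239 239]
 [239 236 209  91  96 102 105 107 110 108  97  93  95  95 141 224 239 239]
 [240 239 229 113  92  91  94  96  94  95  95  95  93  94 153 235 240 239]
 [239 239 231 145  93  92  94  93  94  96  94  95  93 103 172 239 239 239]
 [239 239 233 164  92  93  94  94  94  95  94  95  94 115 193 239 239 239]
 [239 239 237 212  92  94  96  95  94  95  97  96  94 134 217 240 239 239]
 [240 240 240 231 138  96  94  94  95  93  95  95  97 154 235 239 239 239]]
post [459.9 156.  110. ]
stem [369.4 155.3 208.9]
rim [460.8 156.1] 87.53137009946401 314
1 [  0   0  28  29 726] [253.50275482 278.63085399]
```

Request:
apply_moves(angular=[[0, 0, 0], [0, 0, 0], [0, 0, 0], [0, 0, 0], [0, 0, 0], [0, 0, 0], [0, 0, 0], [0, 0, 0], [0, 0, 0], [0, 0, 0], [0, 0, 0], [0, 0, 0]], travel=[[0.2, 0.02, 0], [0.4, 0, 0], [0.5, 0, 0], [0.5, 0, 0], [0.4, 0, 0], [0.2, 0, 0], [0.07, 0, 0], [0, 0, -0.2], [0, 0, -0.2], [0, 0, -0.2], [0, 0, 0], [0, 0, 0]], jaw=[0.1, 0.1, 0.1, 0.1, 0.1, 0.1, 0.1, 0.1, 0.1, 0.1, 0.1, 0.1])

```text
time: 8.68
tool_pos: [460.7, 155.4, 185.2]
tcp_rot: [-180.0, -0.0, 0.0]
ft_force: [-0.0, 0.1, -2.3]
finger_gap: 23.8
grip_force: 59.4
```

```bash
python3 - <<'E'
from bench import r
from h import *
s=r.sense();print(s["tool_pos"],s["ft_force"])
o=[]
for n,X in(("scene",(461,155,110)),("top",(461,155,110))):
    p=r.snapshot(n);u,v=map(int,proj(p,X));c=p["color"][v-40:v+50,u-50:u+50];o.append(cv2.resize(c,(400,360),interpolation=cv2.INTER_CUBIC))
cv2.imwrite("pics/s4.png",np.hstack(o)[:,:,::-1])
E
```

```text
[460.70459263 155.38819837 185.21218904] [-0.02311273  0.11041567 -2.34769686]
```

View pics/s4.png

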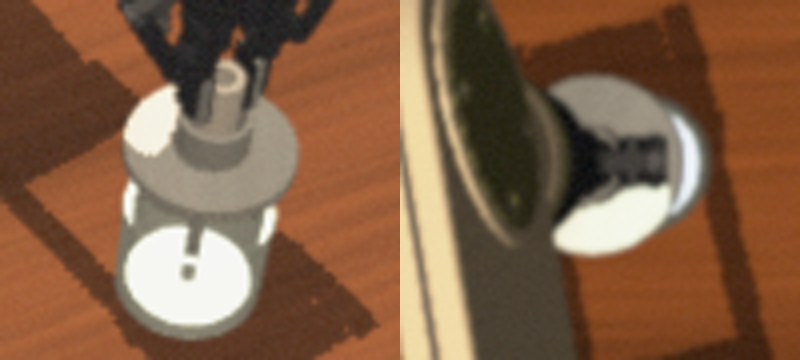

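The lids sit above the post and look coaxial with it in both views. I'll descend carefully past the tip.

Request:
apply_moves(angular=[[0, 0, 0], [0, 0, 0], [0, 0, 0], [0, 0, 0], [0, 0, 0]], travel=[[0, 0, -0.06], [0, 0, -0.06], [0, 0, -0.06], [0, 0, -0.06], [0, 0, 0]], jaw=[0.1, 0.1, 0.1, 0.1, 0.1])

```text
time: 9.4
tool_pos: [460.5, 155.3, 175.1]
tcp_rot: [180.0, 0.0, 0.0]
ft_force: [0.3, 0.1, -3.3]
finger_gap: 24.1
grip_force: 59.4
```

Request:
apply_moves(angular=[[0, 0, 0], [0, 0, 0], [0, 0, 0], [0, 0, 0], [0, 0, 0], [0, 0, 0], [0, 0, 0], [0, 0, 0]], travel=[[0, 0, -0.08], [0, 0, -0.08], [0, 0, -0.1], [0, 0, -0.1], [0, 0, -0.1], [0, 0, -0.1], [0, 0, -0.06], [0, 0, 0]], jaw=[0.1, 0.1, 0.1, 0.1, 0.1, 0.1, 0.1, 0.1])

```text
time: 10.4
tool_pos: [460.6, 155.3, 150.5]
tcp_rot: [180.0, 0.0, 0.0]
ft_force: [-1.1, 0.2, -3.8]
finger_gap: 23.6
grip_force: 59.4
```

Request:
apply_moves(angular=[[0, 0, 0], [0, 0, 0], [0, 0, 0], [0, 0, 0], [0, 0, 0]], travel=[[0, 0, -0.03], [0, 0, -0.03], [0, 0, -0.025], [0, 0, -0.025], [0, 0, 0]], jaw=[0.1, 0.1, 0.1, 0.1, 0.1])

```text
time: 11.02
tool_pos: [460.6, 155.3, 146.2]
tcp_rot: [180.0, 0.0, 0.0]
ft_force: [0.1, 1.3, -3.5]
finger_gap: 23.7
grip_force: 59.4
```

Request:
apply_moves(angular=[[0, 0, 0], [0, 0, 0], [0, 0, 0], [0, 0, 0]], travel=[[0, 0, -0.02], [0, 0, -0.015], [0, 0, 0], [0, 0, 0]], jaw=[0.1, 0.1, 0.1, 0.1])

```text
time: 11.52
tool_pos: [460.8, 155.4, 145.1]
tcp_rot: [-180.0, -0.0, 0.0]
ft_force: [-0.9, -0.2, 0.5]
finger_gap: 23.7
grip_force: 59.8
```

Contact has begun, with the force going from -3.5 to +0.5 N at the expected height. One small push, then a re-check.

Request:
apply_moves(angular=[[0, 0, 0], [0, 0, 0], [0, 0, 0]], travel=[[0, 0, -0.012], [0, 0, 0], [0, 0, 0]], jaw=[0.1, 0.1, 0.1])

```text
time: 11.9
tool_pos: [460.9, 155.4, 145.1]
tcp_rot: [-180.0, -0.0, 0.0]
ft_force: [-3.7, 0.8, 5.2]
finger_gap: 24.0
grip_force: 60.5
```

Seated. I'll release, rise, and look.

Request:
apply_moves(angular=[[0, 0, 0], [0, 0, 0], [0, 0, 0], [0, 0, 0], [0, 0, 0], [0, 0, 0], [0, 0, 0], [0, 0, 0], [0, 0, 0], [0, 0, 0]], travel=[[0, 0, 0], [0, 0, 0], [0, 0, 0], [0, 0, 0.1], [0, 0, 0.4], [0, 0, 0.5], [0, 0, 0.5], [0, 0, 0.3], [0, 0, 0], [0, 0, 0]], jaw=[0.5, 0.75, 0.85, 0.85, 0.85, 0.85, 0.85, 0.85, 0.85, 0.85])

```text
time: 13.15
tool_pos: [460.4, 155.3, 215.8]
tcp_rot: [180.0, 0.0, 0.0]
ft_force: [-0.4, 0.1, -0.7]
finger_gap: 73.0
grip_force: 0.0
```

```bash
python3 - <<'E'
from bench import r
from h import *
import pickle
s=r.sense();print(s["tool_pos"],s["tcp_rot"],s["ft_force"],s["finger_gap"]);p=r.snapshot("wrist");q=wristcam(p,s);pickle.dump((q,s),open("w5.pkl","wb"))
sc=r.snapshot("scene");u,v=map(int,proj(sc,(461,155,90)));c=cv2.resize(sc["color"][v-45:v+51,u-36:u+36],(288,384),interpolation=cv2.INTER_CUBIC)
cv2.imwrite("pics/w5.png",np.hstack([p["color"],c])[:,:,::-1])
for X in((460.8,155.2,145),(460.8,155.2,115),(460.8,155.2,89)):print(X,np.round(proj(q,X),1))
E
```

```text
[460.37506704 155.28235308 215.78142779] [1.79991240e+02 4.96738948e-02 2.45167362e-02] [-0.40938974  0.10739151 -0.72937675] 72.95463271437636
(460.8, 155.2, 145) [255.6 215.3]
(460.8, 155.2, 115) [255.2 200.2]
(460.8, 155.2, 89) [255.  189.8]
```

View pics/w5.png

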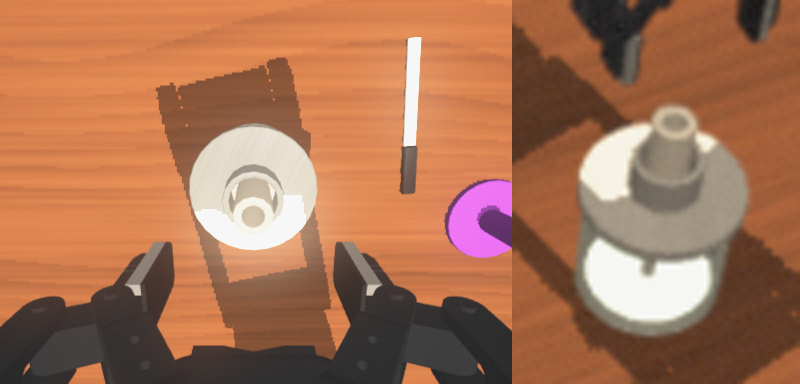

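The inner lid sits level on the jar with the outer lid still nested and centred. The stem top is at (253,215) and the plate centre at (253.5,187). I'll descend around the collar and grip it.

Request:
apply_moves(angular=[[0, 0, 0], [0, 0, 0], [0, 0, 0], [0, 0, 0], [0, 0, 0], [0, 0, 0], [0, 0, 0], [0, 0, 0], [0, 0, 0], [0, 0, 0], [0, 0, 0], [0, 0, 0], [0, 0, 0], [0, 0, 0]], travel=[[0.02, 0, -0.3], [0, 0, -0.4], [0, 0, -0.4], [0, 0, -0.4], [0, 0, -0.4], [0, 0, -0.3], [0, 0, -0.2], [0, 0, -0.06], [0, 0, 0], [0, 0, 0], [0, 0, 0], [0, 0, 0], [0, 0, 0], [0, 0, 0]], jaw=[0.85, 0.85, 0.85, 0.85, 0.85, 0.85, 0.85, 0.85, 0.7, 0.6, 0.55, 0.5, 0.45, 0.4], force=25)

```text
time: 15.0
tool_pos: [461.9, 155.5, 118.7]
tcp_rot: [-180.0, -0.1, 0.0]
ft_force: [-1.5, -0.6, 5.9]
finger_gap: 43.2
grip_force: 25.5
```

Request:
apply_moves(angular=[[0, 0, 0], [0, 0, 0], [0, 0, 0], [0, 0, 0], [0, 0, 0], [0, 0, 0]], travel=[[0, 0, 0], [0, 0, 0], [0, 0, 0.05], [0, 0, 0.1], [0, 0, 0.1], [0, 0, 0]], jaw=[0.35, 0.35, 0.35, 0.35, 0.35, 0.35], force=40)

```text
time: 15.75
tool_pos: [461.8, 155.4, 128.4]
tcp_rot: [-180.0, -0.0, 0.0]
ft_force: [0.5, 0.3, -2.0]
finger_gap: 43.0
grip_force: 40.8
```

The load is -2.0 N of the earlier -3.3, so only the outer lid is held. I'll continue upward.

Request:
apply_moves(angular=[[0, 0, 0], [0, 0, 0], [0, 0, 0], [0, 0, 0], [0, 0, 0], [0, 0, 0], [0, 0, 0], [0, 0, 0], [0, 0, 0], [0, 0, 0], [0, 0, 0], [0, 0, 0]], travel=[[0, 0, 0.1], [0, 0, 0.2], [0, 0, 0.25], [0, 0, 0.25], [0, 0, 0.3], [0, 0, 0.3], [0, 0, 0.3], [0, 0, 0.3], [0, 0, 0.3], [0, 0, 0.2], [0, 0, 0], [0, 0, 0]], jaw=[0.35, 0.35, 0.35, 0.35, 0.35, 0.35, 0.35, 0.35, 0.35, 0.35, 0.35, 0.35])

```text
time: 17.25
tool_pos: [461.3, 155.3, 227.5]
tcp_rot: [180.0, 0.0, 0.0]
ft_force: [0.1, 1.0, -2.2]
finger_gap: 42.3
grip_force: 40.8
```

```bash
python3 - <<'E'
from bench import r
from h import *
s=r.sense();print(s["tool_pos"],s["tcp_rot"],s["ft_force"],s["finger_gap"])
sc=r.snapshot("scene");u,v=map(int,proj(sc,(461,155,130)));c=cv2.resize(sc["color"][v-60:v+60,u-45:u+45],(432,576),interpolation=cv2.INTER_CUBIC)
cv2.imwrite("pics/s6.png",c[:,:,::-1])
E
```

```text
[461.26201167 155.2781341  227.53138422] [1.79991255e+02 4.19018191e-02 2.32091094e-02] [ 0.1499413   0.95990152 -2.17393817] 42.31944733517451
```

View pics/s6.png

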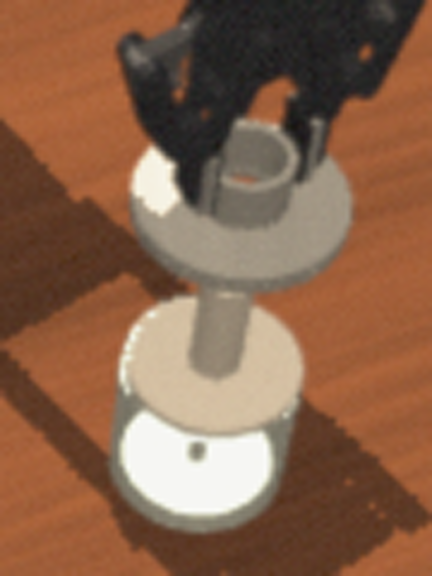

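The outer lid is held level about 40 mm above the stem top, and the inner lid is seated flat on the upright jar (crop centre (215,370)). I'll hand in.

```bash
python3 -c "
from bench import r
print(r.hand_in())"
```

```text
the job is handed in; nothing more can be done
None
```

The job is handed in: the inner lid is seated on the upright jar and the gripper still holds the outer lid level, about 40 mm above the stem, after about 17 s of the 50 s limit.

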